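# Screw the oil filler cap onto the feeder gearbox

### The arm

A 7-joint arm with a two-finger parallel gripper is mounted at the origin on the work surface. World frame = base frame: x ahead of the robot, y to its left, z up, the work surface at z = 0. Lengths are in m, angles in rad, forces in N, time in s.
With the tool pointing down it reaches from about 0.4 to 0.9 m from the base axis. Payload 5.5 kg.
Tool frame: the origin (TCP) lies midway between the tips of the shut fingers; the grasp point (between the pads) lies grip_point_offset behind it (grip_point_offset is the distance from the TCP to the grasp point, in m); z points along the fingers, y is the line along which they close (so a half turn about z gives the same grasp; the last joint's range is limited). The gripper opens to 85 mm and grips with 20 to 120 N. Pads are 22 mm wide; open, the fingers measure 114 mm over their backs; the gripper's body (76 mm by 85 mm) begins 54 mm behind the grasp point. The pads swing forward as they close: fully open they stand 13 mm farther back than shut.
Start: joints at [-1.047, 0.501, -0.427, 1.55, 0.221, 1.138, -0.21], TCP at [0.168, 0.628, 0.231] pointing down, gripper open.
Joint ranges: [-2.88, 2.88], [-0.31, 2.03], [-1.54, 1.56], [0.2, 2.42], [-1.41, 4.55], [0.19, 2.02], [-2.57, 2.57]. Speed limits (rad/s): [2.57, 2.57, 3.14, 3.14, 3.14, 3.14, 3.14].

### API

Orientations are given as a unit quaternion [x, y, z, w].
In Python, from station import sense, snapshot, camera_params, close_job, grip_point_offset gives the robot as it stands.
- The arm moves only by the shell command python3 -m handwheel 'ROWS'. ROWS is JSON, a list of rows, each a list of 7 numbers: the closure, from 0 (fully open) to 1 (shut), then the shift along the world's x, y, z in mm, then the turn, a rotation vector about the world's x, y, z in rad. A call has 1 to 20 rows; each row shifts and turns the commanded pose from where the row before left it; what a row does not reach is not made up. A row lasts 1/12 s, in which the tool goes at most 41.7 mm and 7.16 degrees, less where a joint would pass 70% of its speed; a pose out of reach is approached as far as the arm can. A call is refused whole if a number of a shift passes 41.7 or a number of a turn 0.125, either way. A call with a gripper value outside its range is refused whole. The fingers move at their own pace and stop on an object; the grip force is fixed at half the most. Time passes only in rows, so rows that do not move let the fingers close. It gives the time, the measured TCP pose, the force, the opening and the grip force at its end, in the units of the state.
- sense(): the state, without advancing time (a new reading comes with each control period).
- snapshot(name): name is "scene" or "top" or "wrist"; returns the picture (480x640x3 uint8, red, green, blue); there is no depth.
- camera_params(name): a dict with "fov_y" (degrees; the focal length in pixels is half the picture's height over the tangent of half this angle, whatever the lens; pixels are square), "cx", "cy" (the principal point, pixels), "dist" ([k1, k2, p1, p2, k3] as OpenCV has them; the pictures are not rectified), "R" (3x3) and "t" (3): a world point X has camera coordinates R X + t. Camera axes: x right, y down, z forward; pixel columns grow to the right and rows downward; lengths in m; the calibration is good to about 2 mm. A picture is of the moment at which its call begins: read the wrist's pose just before it. camera_params takes no time and is no camera call; for the wrist camera it gives the pose at the moment of the call.
- close_job(): hands the job in; it is judged then, once.
The state is a dict: "clock": time; "joints": joint angles; "qd": joint speeds; "joint_torque": joint torques, N m; "position": TCP position; "orientation": TCP orientation; "wrist_force": force on the tool from outside, world axes, zero at the start; "ft_torque": the same for the moment, N m; "width": finger opening in m; "grip_force": force on a finger pad.
Only numpy, scipy, OpenCV 4.12 (cv2) and the standard library are available. Lean on these libraries where they do the work, as an engineer would, in place of code of your own. Each camera call takes 0.05 s, during which the arm holds its last target. There are 200 camera calls.

### The job

The feeder gearbox has just been topped up, so close it: set the loose filler cap squarely on the threaded filler neck on top and, pressing lightly, turn it backward (anticlockwise seen from above) so that it rides up the thread until you feel it drop into the thread start. Then turn it forward (clockwise) until it is fully down on the neck, and let go. Leave the crank and the other things on the bench where they are.

Things in the scene. Friction and masses are not known exactly. Their poses are not given: they have to be found in the camera images.
- filler_cap: Loose black plastic screw cap standing upright on the bench, 65 mm across, about 80 g. Origin: centre of the skirt's lower edge, z up. Body 23 mm tall, grip bar on top. Open underneath: skirt 56 mm inside, ceiling 18.7 mm above the lower edge, and just inside the lower edge four short lugs a quarter turn apart that leave a clear bore of 42.6 mm.
- cap_bar (a point): Middle of the grip bar across the cap's top, on the cap's axis, 35 mm above the cap's lower edge. The bar is 52 mm long (along x), 14 mm thick (along y), and reaches from 12 mm below to 12 mm above this point; the cap's flat top is at its foot. Turning the bar turns the cap.
- neck_rim (a point): Centre of the rim of the upright metal filler neck on top of the gearbox, 170 mm above the bench, z up along the neck. The neck is 40 mm in diameter, rim bevelled to 33 mm, so a cap set on up to 3 mm off centres itself. The neck itself does not turn. A little torque and light pressure (2 to 5 N) are enough throughout.
- thread_start (a point): Point on the neck's axis at the height of the thread starts, 5 mm below the rim. Four right-hand threads, 50 mm across, start here a quarter turn apart; at which angle differs from box to box and has nothing to do with this point's axes. The cap's lower edge is 2 mm below this point when its lugs stand on the starts (its highest), up to 8 mm below when set on at other angles.
- neck_seat (a point): Where the cap's origin lies when it is fully down: on the neck's axis, 18.7 mm below the rim. Turned backward (anticlockwise) the cap climbs 0.072 mm per degree, for a quarter turn at most, then drops 6.5 mm at once to 6 mm above this point: the thread start. Turned forward (clockwise) it sinks at that rate and is down after 75 to 90 degrees, tight some 25 degrees later.
- gearbox: Grey-green, rust-flecked cast gearbox, 150 x 110 mm and 138 mm tall, on two steel rails, fixed to the bench. Origin: centre of its footprint; x to its back, y along the test shaft. The shaft runs on the +y side to a bearing stand ending 140 mm from the origin; the crank is on the -y side; the filler neck stands 28 mm to -x and 16 mm to +y of the middle.
- crank_handle (a point): Middle of the wooden crank handle, 22 mm thick, 70 mm long along the gearbox's y, on the -y side of the gearbox (124 mm from its middle), 66 mm from the shaft axis, which runs 95 mm above the bench. The crank can be knocked round. Leave alone.
- feed_cup: Yellow plastic feed cup, open at the top, 84 mm across the rim, 85 mm tall. Origin: centre of its underside. Leave alone.
- gear_large: Bronze gear wheel lying flat, 84 mm across, 22 mm tall at its hub. Origin: centre of its underside. Leave alone.
- gear_small: Bronze gear wheel lying flat, 54 mm across, 24 mm tall at its hub. Origin: centre of its underside. Leave alone.
- capacitor: Grey motor capacitor canister standing upright, 48 mm across, 95 mm tall, two flat terminals on top. Origin: centre of its underside. Leave alone.
Not all that is in view belongs to the job. What is meant by the filler_cap is not turquoise, and is the smaller of those in its own colour.

How it is judged:
By the outcome, as a careful person would: the job done as asked, in the order asked, and still so for the second after the job is handed in, with the robot touching nothing.
It also fails if it takes over 64 s, if anything falls off the work surface, if the arm or the gripper's body presses on something with over 40 N, if the wrist force passes 120 N, or if a joint passes its speed limit or range.

## Working session

There is one attempt and no reset: what is moved stays moved. The work goes in short steps, Python scripts to look and compute and a shell command to move; the robot and the scene stay as the last step left them, time stands still between calls to the robot, and variables do not carry over. Pictures are saved under pics/ and viewed, at most 10 in all, crops included, and the job is handed in when it is done.

```bash
mkdir -p pics; ls; python3 - <<'E'
from station import *
import cv2,json
print(sense()); print(grip_point_offset)
for n in("scene","top"):
    p=camera_params(n);print(n,p)
    cv2.imwrite(f"pics/{n}0.png",snapshot(n)[:,:,::-1])
E
```

```text
pics
{'clock': 0.0, 'joints': array([-1.04681261,  0.5018614 , -0.42674369,  1.5514317 ,  0.22079576,
        1.13827674, -0.21029061]), 'qd': array([ 0.00145825,  0.00088019, -0.00032918,  0.0001015 ,  0.00070508,
       -0.0017751 ,  0.00163761]), 'joint_torque': array([ 5.09044494e-04, -5.69495237e+01, -5.81632644e+00, -2.80956978e+01,
        1.05056827e-02,  1.15233357e-02, -1.66665188e-05]), 'position': array([0.16748844, 0.6273494 , 0.23025425]), 'orientation': array([ 1.30014123e-01,  9.91511674e-01, -9.51251071e-04, -1.54131330e-04]), 'wrist_force': array([ 0.2111605 ,  0.59202563, -0.26216379]), 'ft_torque': array([0.03967825, 0.03933815, 0.02144318]), 'grip_force': 0.0, 'width': 0.08542079209259082}
0.0187
scene {'fov_y': 52.14144104954889, 'cx': 315.7186852096912, 'cy': 243.15616385661312, 'dist': array([0.03743567, 0.        , 0.        , 0.        , 0.        ]), 'R': array([[-0.71804362,  0.69599018,  0.00332008],
       [ 0.54990011,  0.5702357 , -0.61027954],
       [-0.4266418 , -0.43638162, -0.79217918]]), 't': array([ 0.34100416, -0.20146147,  1.43578811])}
top {'fov_y': 47.18925994587106, 'cx': 319.45535061051964, 'cy': 248.11732921524734, 'dist': array([-0.05738251,  0.        ,  0.        ,  0.        ,  0.        ]), 'R': array([[-0.08215982, -0.99661098,  0.00403874],
       [-0.9746756 ,  0.07950447, -0.20901321],
       [ 0.20798377, -0.02110895, -0.97790448]]), 't': array([0.06056626, 0.51014652, 1.18781391])}
```

View pics/scene0.png

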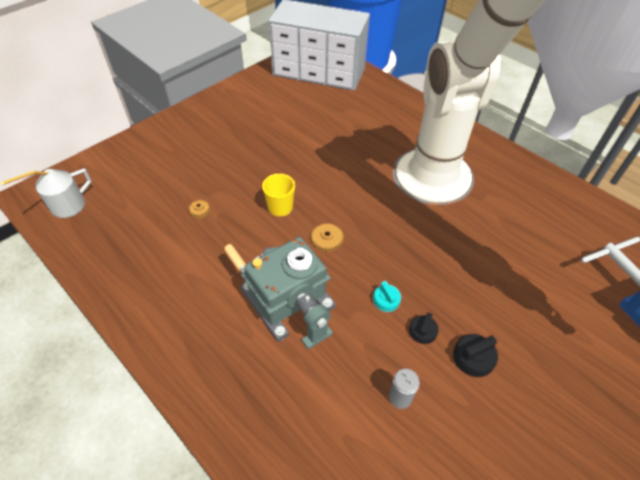

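View pics/top0.png

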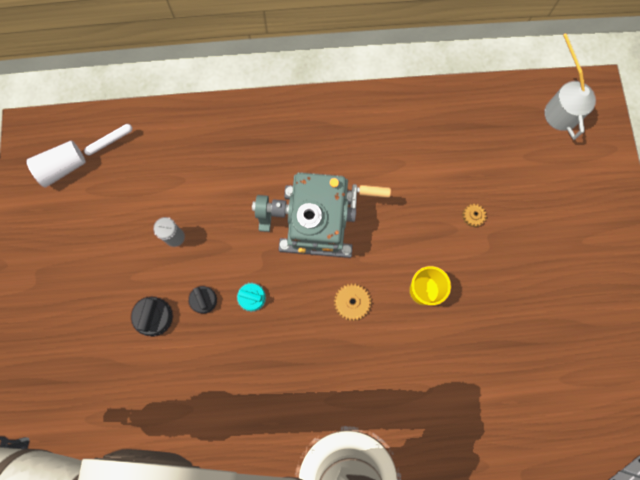

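The small black cap is at about (203,299) in top and (424,328) in scene. The neck is at (309,215) in top and (299,260) in scene. The larger black cap and the turquoise one are decoys.

```bash
cat > h.py <<'E'
import numpy as np,cv2
from station import *
def K(p):
    f=240/np.tan(np.radians(p['fov_y']/2)); return np.array([[f,0,p['cx']],[0,f,p['cy']],[0,0,1]])
def ray(p,uv):
    n=cv2.undistortPoints(np.array([[uv]],float),K(p),p['dist'])[0,0]
    return -p['R'].T@p['t'], p['R'].T@np.array([n[0],n[1],1])
def onz(p,uv,z):
    o,d=ray(p,uv); return o+d*(z-o[2])/d[2]
def proj(p,X):
    return cv2.projectPoints(np.array([X],float),cv2.Rodrigues(p['R'])[0],p['t'],K(p),p['dist'])[0][0,0]
def tri(pr):
    A=0;b=0
    for p,uv in pr:
        o,d=ray(p,uv);d=d/np.linalg.norm(d);M=np.eye(3)-np.outer(d,d);A=A+M;b=b+M@o
    return np.linalg.solve(A,b)
def blobs(m,a=30):
    n,l,s,c=cv2.connectedComponentsWithStats(m.astype(np.uint8))
    return [(s[i].tolist(),c[i].round(1).tolist()) for i in range(1,n) if s[i][4]>a]
E
python3 - <<'E'
from h import *
im={n:cv2.imread(f"pics/{n}0.png") for n in("scene","top")}
P={n:camera_params(n) for n in im}
for n,(u,v) in {"scene":(424,328),"top":(203,299)}.items():
    i=im[n];r=25;c=i[v-r:v+r,u-r:u+r]
    for s,c2 in blobs(c.max(2)<60): print(n,'cap',[s[0]+u-r,s[1]+v-r]+s[2:],c2[0]+u-r,c2[1]+v-r)
for n,(u,v) in {"scene":(299,259),"top":(309,215)}.items():
    i=im[n];r=20;c=i[v-r:v+r,u-r:u+r]
    for nm,m in(('white',c.min(2)>190),('dark',c.max(2)<60)):
        for s,c2 in blobs(m,10): print(n,nm,[s[0]+u-r,s[1]+v-r]+s[2:],c2[0]+u-r,c2[1]+v-r)
print(onz(P['top'],(309,215),.17),onz(P['scene'],(299,259),.17),tri([(P['top'],(309,215)),(P['scene'],(299,259))]))
print(onz(P['top'],(203,299),.02),onz(P['scene'],(424,329),.02))
a=cv2.resize(im['top'][275:325,178:228],(400,400),interpolation=cv2.INTER_CUBIC)
b=cv2.resize(im['top'][190:240,284:334],(400,400),interpolation=cv2.INTER_CUBIC)
cv2.imwrite('pics/c1.png',np.hstack([a,b]))
E
```

```text
scene cap [409, 314, 28, 29, 596] 422.9 328.8
top cap [198, 288, 19, 25, 237] 207.3 300.1
scene white [287, 248, 25, 22, 400] 299.6 259.0
top white [297, 203, 25, 25, 386] 308.5 215.1
top dark [304, 211, 10, 8, 57] 308.6 214.3
[0.56030729 0.03698915 0.17      ] [0.56896857 0.04537634 0.17      ] [0.56332848 0.03760627 0.15716317]
[0.42383116 0.29260865 0.02      ] [0.42756123 0.30087887 0.02      ]
```

View pics/c1.png

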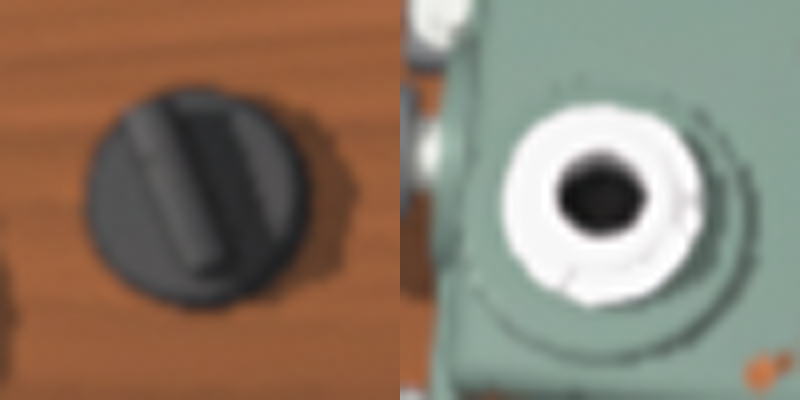

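The left crop shows the cap centre at about (202.6,299.6) in the top image, with its bar running from upper-left to lower-right. The right crop shows the white neck with its hole at (309,214.4).

```bash
python3 - <<'E'
from h import *
p=camera_params('top')
a=onz(p,(195.5,288.7),.047);b=onz(p,(204.2,308.7),.047)
print(a,b,(a+b)/2,np.degrees(np.arctan2(*(a-b)[1::-1])))
print(onz(p,(202.6,299.6),.012))
w=camera_params('wrist');print(w['fov_y'],(-w['R'].T@w['t']),w['R'])
E
python3 -m handwheel '[[0.4,20,-25,0,0,0,0],[0.4,20,-25,0,0,0,0],[0.4,20,-25,0,0,0,0],[0.4,20,-25,0,0,0,0],[0.4,20,-25,0,0,0,0],[0.4,20,-25,0,0,0,0],[0.4,20,-25,0,0,0,0],[0.4,20,-25,0,0,0,0],[0.4,20,-25,0,0,0,0],[0.4,20,-25,0,0,0,0],[0.4,20,-25,0,0,0,0],[0.4,16,-25,0,0,0,0],[0.4,10,-25,0,0,0,0],[0.4,10,-10,0,0,0,0],[0.4,0,0,0,0,0,0],[0.4,0,0,0,0,0,0]]'
```

```text
[0.44469928 0.30315977 0.047     ] [0.39830318 0.28545105 0.047     ] [0.42150123 0.29430541 0.047     ] 20.891125888708775
[0.42360263 0.29517197 0.012     ]
63.79030826405485 [0.09194856 0.64662361 0.37218302] [[ 0.25926456  0.96580496 -0.00163519]
 [ 0.92009588 -0.24647883  0.30442035]
 [ 0.29360765 -0.08042994 -0.95253639]]
clock: 1.43
position: [0.4237, 0.2924, 0.2311]
orientation: [0.131, 0.991, -0.0, -0.0]
wrist_force: [0.0, 1.0, -1.3]
width: 0.0514
grip_force: 0.0
```

```bash
python3 -m handwheel '[[0.4,0,0,-10,0,0,0.12],[0.4,0,0,-10,0,0,0.12],[0.4,0,0,-10,0,0,0.12],[0.4,0,0,-10,0,0,0.12],[0.4,0,0,-10,0,0,0.12],[0.4,0,0,-10,0,0,0.03],[0.4,0,0,0,0,0,0],[0.4,0,0,0,0,0,0]]'; python3 - <<'E'
from h import *
s=sense();print(s['joints'],s['position'],s['orientation'],s['clock'])
p=camera_params('wrist');i=snapshot('wrist')[:,:,::-1]
cv2.imwrite('pics/w1.png',i);print(proj(p,(.4225,.2945,.047)),p['cx'],p['cy'])
E
```

```text
clock: 2.1
position: [0.4226, 0.2937, 0.1708]
orientation: [-0.183, 0.983, 0.0, -0.001]
wrist_force: [-0.1, -0.2, 0.1]
width: 0.0513
grip_force: 0.0
[-0.33678815  0.32781397 -0.3822545   1.94544381  0.1531537   0.89769665
  1.14179719] [0.42255842 0.29365547 0.17076964] [-1.82760968e-01  9.83157027e-01  2.16443265e-06 -8.30403884e-04] 2.1
[322.08742851 231.87299642] 319.56601428555473 239.60447222306718
```

View pics/w1.png

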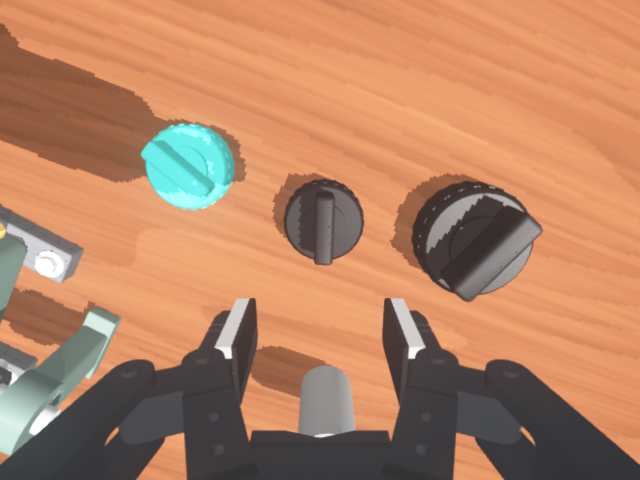

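The wrist view shows the black cap with its bar upright in the image, from (325,192) to (324,264). It lines up with the jaw axis. Next I get the offset.

```bash
python3 - <<'E'
from h import *
p=camera_params('wrist');i=cv2.imread('pics/w1.png')
m=(i[150:280,260:380].max(2)<90)
for s,c in blobs(m,200):print(s,c)
# near/far bar-top ends, body sides
a=onz(p,(325,193),.047);b=onz(p,(323.5,264),.047);print(a,b,(a+b)/2,np.degrees(np.arctan2(*(a-b)[1::-1])))
l=onz(p,(284.5,220),.02);r=onz(p,(363.5,220),.02);print(l,r,(l+r)/2,np.linalg.norm(l-r))
s=sense();x,y=s['orientation'][:2];print(np.degrees(np.arctan2(2*y*y-1,2*x*y)))
E
```

```text
[24, 29, 79, 83, 1908] [52.4, 60.6]
[0.39626732 0.28645588 0.047     ] [0.44615337 0.3046332  0.047     ] [0.42121034 0.29554454 0.047     ] -159.97942593255516
[0.43231765 0.26671782 0.02      ] [0.41010399 0.32467177 0.02      ] [0.42121082 0.29569479 0.02      ] 0.0620653391758656
111.0618143645888
```

```bash
python3 -m handwheel '[[0.4,-1.2,1.5,-25,0,0,0],[0.4,0,0,-25,0,0,0],[0.4,0,0,-25,0,0,0],[0.4,0,0,-25,0,0,0],[0.4,0,0,-20,0,0,0],[0.4,0,0,-14,0,0,0],[0.4,0,0,-9,0,0,0],[0.4,0,0,0,0,0,0],[0.4,0,0,0,0,0,0],[1,0,0,0,0,0,0],[1,0,0,0,0,0,0],[1,0,0,0,0,0,0],[1,0,0,0,0,0,0],[1,0,0,0,0,0,0],[1,0,0,0,0,0,0],[1,0,0,0,0,0,0]]'
```

```text
clock: 3.48
position: [0.4233, 0.2952, 0.0296]
orientation: [-0.183, 0.983, 0.0, 0.001]
wrist_force: [-1.3, -0.4, 5.8]
width: 0.0124
grip_force: 59.3
```

```bash
python3 -m handwheel '[[1,0,0,20,0,0,0],[1,0,0,38,0,0,0],[1,0,0,38,0,0,0],[1,0,0,25,0,0,0],[1,15,-27,14,0,0,-0.12],[1,16,-30,16,0,0,-0.12],[1,16,-30,16,0,0,-0.12],[1,16,-30,16,0,0,-0.12],[1,16,-30,16,0,0,-0.12],[1,16,-30,16,0,0,-0.12],[1,16,-30,16,0,0,-0.12],[1,16,-30,16,0,0,-0.12],[1,16,-30,16,0,0,-0.12],[1,16,-30,16,0,0,-0.12],[1,6,-6,0,0,0,-0.1],[1,0,0,0,0,0,-0.1],[1,0,0,0,0,0,0],[1,0,0,0,0,0,0]]'; python3 - <<'E'
from h import *
s=sense();print(s['joints'],s['position'],s['orientation'],s['clock'])
p=camera_params('wrist');i=snapshot('wrist')[:,:,::-1]
cv2.imwrite('pics/w2.png',i);print(proj(p,(.5606,.037,.17)))
np.save('w2.npy',dict(p),allow_pickle=True)
E
```

```text
clock: 4.98
position: [0.5869, -0.0081, 0.3071]
orientation: [0.491, 0.871, -0.0, -0.0]
wrist_force: [0.4, 0.3, -1.2]
width: 0.0128
grip_force: 58.6
[-3.21242122e-02  2.91947467e-01  5.29696399e-04  1.63589488e+00
 -5.63666224e-04  1.21439634e+00  5.11796594e-01] [ 0.58689572 -0.0081177   0.30713211] [ 4.91481264e-01  8.70888068e-01 -6.91062358e-06 -3.73583582e-04] 4.9833
[321.95145301 153.53913266]
```

View pics/w2.png

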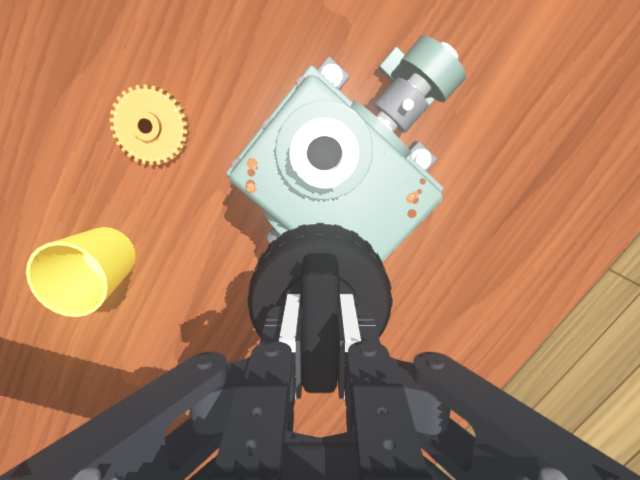

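Neck rim is at (324,153), matching the prediction. The cap hangs straight, its skirt edge nearest the camera is at y≈225 and the bar-top ends are at y≈275 and y≈392.

```bash
python3 - <<'E'
from h import *
p=np.load('w2.npy',allow_pickle=True).item();i=cv2.imread('pics/w2.png')
c=i[110:200,280:370]
for nm,m in(('hole',c.max(2)<110),('white',c.min(2)>225)):
    for s,b in blobs(m,100):
        u=(b[0]+280,b[1]+110);print(nm,s,u,onz(p,u,.17),onz(p,u,.163))
        if nm=='white': u=(280+s[0]+s[2]/2-.5,110+s[1]+s[3]/2-.5);print('bbox',u,onz(p,u,.164))
s=sense();T=s['position'];C=-p['R'].T@p['t']
x,y=s['orientation'][:2];a=np.arctan2(2*y*y-1,2*x*y)+np.pi/2;cd=np.array([np.cos(a),np.sin(a),0]);print(np.degrees(a),(C-T)[:2])
for nm,u,h,e in(('edge',(320,225),-.026,.0325),('near',(320,275),.021,.026),('far',(320,392),.021,-.026)):
    X=onz(p,u,T[2]+h)-T; print(nm,'d',X@cd-e,'lat',X@np.array([-cd[1],cd[0],0]))
for r in (range(200,420,4),): print([ (v,int(i[v,320].mean())) for v in r])
E
```

```text
white [8, 0, 82, 78, 4266] (328.1, 143.9) [0.56086194 0.04494312 0.17      ] [0.56122607 0.04463098 0.163     ]
bbox (328.5, 148.5) [0.56310996 0.04205967 0.164     ]
white [68, 62, 22, 24, 115] (361.8, 184.2) [0.59671001 0.03322744 0.17      ] [0.59797351 0.03262137 0.163     ]
bbox (358.5, 183.5) [0.59541191 0.03188185 0.164     ]
121.18170779600959 [-0.04047791  0.06505481]
edge d -0.0024782454882176785 lat 0.0008631188183649009
near d -0.000517268235959472 lat 0.000924435483718504
far d 0.003616592143248682 lat 0.0010264661828336941
[(200, 216), (204, 229), (208, 227), (212, 226), (216, 224), (220, 222), (224, 86), (228, 79), (232, 77), (236, 78), (240, 79), (244, 83), (248, 82), (252, 79), (256, 59), (260, 60), (264, 59), (268, 58), (272, 61), (276, 75), (280, 73), (284, 73), (288, 72), (292, 73), (296, 73), (300, 73), (304, 72), (308, 73), (312, 72), (316, 73), (320, 74), (324, 72), (328, 73), (332, 53), (336, 54), (340, 54), (344, 52), (348, 50), (352, 50), (356, 50), (360, 50), (364, 50), (368, 49), (372, 48), (376, 49), (380, 49), (384, 49), (388, 49), (392, 71), (396, 137), (400, 138), (404, 138), (408, 143), (412, 149), (416, 144)]
```

```bash
python3 - <<'E'
from h import *
p=np.load('w2.npy',allow_pickle=True).item();i=cv2.imread('pics/w2.png')
print([int(i[153,u].max()) for u in range(284,366,2)]);print([int(i[v,324].max()) for v in range(110,200,2)])
g=cv2.cvtColor(i,cv2.COLOR_BGR2HSV)[110:200,280:370]
for nm,m in(('hole',(g[...,2]<150)&(g[...,1]<60)),('white',(g[...,2]>215)&(g[...,1]<12))):
    for s,b in blobs(m,100):
        u=(280+s[0]+s[2]/2-.5,110+s[1]+s[3]/2-.5);print(nm,s,u,b,onz(p,u,.17),onz(p,u,.163))
        print(np.linalg.norm(onz(p,(280+s[0],150),.168)-onz(p,(280+s[0]+s[2],150),.168)))
for u,z in(((324,153),.17),((324.3,152.5),.165)):print(onz(p,u,z))
E
```

```text
[237, 196, 177, 255, 255, 255, 255, 255, 255, 255, 255, 231, 131, 132, 133, 133, 134, 135, 136, 136, 137, 135, 137, 138, 137, 134, 133, 133, 132, 230, 255, 255, 255, 255, 255, 255, 255, 255, 241, 241, 241]
[245, 245, 245, 245, 255, 255, 255, 255, 255, 255, 255, 255, 255, 168, 132, 132, 133, 134, 133, 136, 137, 137, 135, 137, 135, 135, 134, 133, 132, 131, 243, 255, 255, 255, 255, 255, 255, 255, 255, 225, 176, 174, 229, 235, 227]
hole [27, 27, 35, 32, 874] (324.0, 152.5) [44.0, 42.6] [0.56147035 0.03836842 0.17      ] [0.56184973 0.03789134 0.163     ]
0.024951216593698835
white [9, 0, 75, 79, 3218] (326.0, 149.0) [45.3, 39.1] [0.5614227  0.04117501 0.17      ] [0.56180089 0.04076834 0.163     ]
0.053475725792219375
[0.56165081 0.03807083 0.17      ]
[0.56192686 0.03813932 0.165     ]
```

```bash
python3 -m handwheel '[[1,-12,22,-10,0,0,0],[1,-13.4,23.6,-20,0,0,0],[1,0,0,-20,0,0,0],[1,0,0,-20,0,0,0],[1,0,0,-15,0,0,0],[1,0,0,-10,0,0,0],[1,0,0,-5,0,0,0],[1,0,0,0,0,0,0],[1,0,0,0,0,0,0],[1,0,0,0,0,0,0]]'; python3 - <<'E'
from h import *
s=sense();print(s['joints'],s['position'],s['wrist_force'],s['ft_torque'])
p=camera_params('scene');i=snapshot('scene')[:,:,::-1]
cv2.imwrite('pics/s2.png',cv2.resize(i[200:300,240:360],(720,600),interpolation=cv2.INTER_CUBIC))
E
```

```text
clock: 5.87
position: [0.5628, 0.0372, 0.2084]
orientation: [0.493, 0.87, 0.001, 0.001]
wrist_force: [0.6, 0.1, -0.7]
width: 0.0127
grip_force: 58.7
[-0.09184333  0.3384935  -0.02678089  1.80709371  0.01053374  0.99429156
  0.41758647] [0.56276959 0.0372177  0.20839776] [ 0.6444912   0.12744151 -0.68376515] [ 0.0343109  -0.00975686  0.03191365]
```

View pics/s2.png

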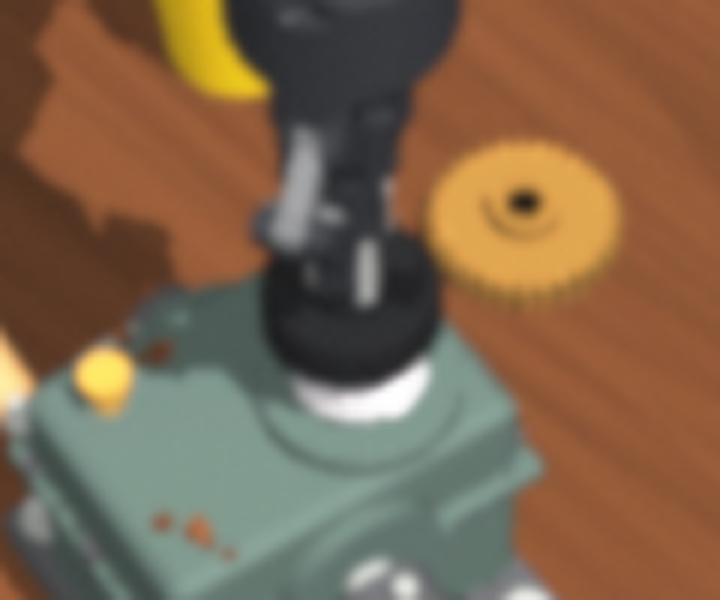

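The cap hangs level over the white neck, with the neck centred below it. Now I lower it in small steps.

```bash
python3 -m handwheel '[[1,-1.2,0.3,-4,0,0,0],[1,0,0,-4,0,0,0],[1,0,0,-4,0,0,0],[1,0,0,-3,0,0,0],[1,0,0,0,0,0,0],[1,0,0,0,0,0,0]]'; python3 -m handwheel '[[1,0,0,-1.5,0,0,0],[1,0,0,-1.5,0,0,0],[1,0,0,0,0,0,0],[1,0,0,0,0,0,0]]'; python3 -m handwheel '[[1,0,0,-1.5,0,0,0],[1,0,0,0,0,0,0],[1,0,0,0,0,0,0]]'
```

```text
clock: 6.42
position: [0.5611, 0.0377, 0.1921]
orientation: [0.493, 0.87, 0.0, 0.0]
wrist_force: [2.8, 2.0, -2.6]
width: 0.0129
grip_force: 58.5
clock: 6.75
position: [0.5614, 0.0376, 0.1905]
orientation: [0.493, 0.87, 0.001, 0.001]
wrist_force: [-1.0, 0.9, 5.7]
width: 0.0124
grip_force: 59.7
clock: 7.0
position: [0.5615, 0.0376, 0.1904]
orientation: [0.493, 0.87, 0.001, 0.001]
wrist_force: [-3.4, 1.2, 14.0]
width: 0.0123
grip_force: 60.9
```

Contact: the lower edge is at about 0.161, on the thread. I ease the pressure and turn backward, following the climb.

```bash
python3 -m handwheel '[[1,0,0,-0.5,0,0,0],[1,0,0,2.4,0,0,0],[1,0,0,0,0,0,0],[1,0,0,0,0,0,0]]'; python3 -m handwheel '[[1,0,0,0.25,0,0,0.06],[1,0,0,0.25,0,0,0.06],[1,0,0,0.25,0,0,0.06],[1,0,0,0,0,0,0]]';python3 -m handwheel '[[1,0,0,0.25,0,0,0.06],[1,0,0,0.25,0,0,0.06],[1,0,0,0,0,0,0]]'
```

```text
clock: 7.33
position: [0.5614, 0.0375, 0.1905]
orientation: [0.493, 0.87, 0.0, 0.001]
wrist_force: [0.5, 0.4, 8.0]
width: 0.0125
grip_force: 59.8
clock: 7.67
position: [0.5615, 0.0382, 0.1912]
orientation: [0.411, 0.912, 0.001, 0.001]
wrist_force: [1.1, 2.2, 5.7]
width: 0.0127
grip_force: 59.7
clock: 7.92
position: [0.5615, 0.0381, 0.1917]
orientation: [0.356, 0.935, 0.001, 0.001]
wrist_force: [0.9, 1.4, 5.6]
width: 0.0125
grip_force: 59.7
```

```bash
for k in 1 2; do :; done; python3 -m handwheel '[[1,0,0,0.3,0,0,0.06],[1,0,0,0.3,0,0,0.06],[1,0,0,0,0,0,0]]';python3 -m handwheel '[[1,0,0,0.25,0,0,0.06],[1,0,0,0,0,0,0]]';python3 -m handwheel '[[1,0,0,0.25,0,0,0.06],[1,0,0,0,0,0,0]]';python3 -m handwheel '[[1,0,0,0.25,0,0,0.06],[1,0,0,0,0,0,0]]'
```

```text
clock: 8.17
position: [0.5614, 0.038, 0.1922]
orientation: [0.299, 0.954, 0.001, 0.001]
wrist_force: [-0.7, 2.1, 5.5]
width: 0.0128
grip_force: 59.7
clock: 8.33
position: [0.5614, 0.0378, 0.1924]
orientation: [0.271, 0.963, 0.0, 0.001]
wrist_force: [-0.1, 1.6, 5.0]
width: 0.0124
grip_force: 59.6
clock: 8.5
position: [0.5613, 0.0375, 0.1925]
orientation: [0.242, 0.97, 0.0, 0.001]
wrist_force: [0.2, 1.1, 5.4]
width: 0.0126
grip_force: 59.6
clock: 8.67
position: [0.5613, 0.0373, 0.1924]
orientation: [0.214, 0.977, 0.0, 0.001]
wrist_force: [1.8, 1.1, 3.2]
width: 0.0129
grip_force: 59.3
```

```bash
python3 -m handwheel '[[1,0,0,0,0,0,0.06],[1,0,0,0,0,0,0]]';python3 -m handwheel '[[1,0,0,0,0,0,0.06],[1,0,0,0,0,0,0]]';python3 -m handwheel '[[1,0,0,0,0,0,0.06],[1,0,0,0,0,0,0]]'
```

```text
clock: 8.83
position: [0.5607, 0.0376, 0.1919]
orientation: [0.185, 0.983, 0.0, -0.0]
wrist_force: [1.8, 1.7, -0.0]
width: 0.0128
grip_force: 58.9
clock: 9.0
position: [0.5601, 0.0376, 0.1916]
orientation: [0.155, 0.988, -0.0, -0.001]
wrist_force: [0.7, 2.1, 0.2]
width: 0.0129
grip_force: 58.8
clock: 9.17
position: [0.5601, 0.0375, 0.1916]
orientation: [0.126, 0.992, -0.0, -0.001]
wrist_force: [1.1, 1.1, -0.7]
width: 0.0123
grip_force: 58.8
```

Force fell to zero: the lugs have gone past the end of the thread. I lower gently to confirm the drop.

```bash
python3 -m handwheel '[[1,0.8,0,-1,0,0,0],[1,0,0,-1,0,0,0],[1,0,0,0,0,0,0],[1,0,0,0,0,0,0]]';python3 -m handwheel '[[1,0,0,-1,0,0,0],[1,0,0,0,0,0,0],[1,0,0,0,0,0,0]]';python3 -m handwheel '[[1,0,0,-1,0,0,0],[1,0,0,0,0,0,0],[1,0,0,0,0,0,0]]'
```

```text
clock: 9.5
position: [0.561, 0.0374, 0.1898]
orientation: [0.126, 0.992, -0.0, -0.001]
wrist_force: [1.1, 1.0, -2.0]
width: 0.0128
grip_force: 58.7
clock: 9.75
position: [0.5614, 0.0373, 0.1892]
orientation: [0.125, 0.992, -0.0, -0.0]
wrist_force: [-0.6, 0.2, -1.5]
width: 0.0127
grip_force: 58.7
clock: 10.0
position: [0.5615, 0.0373, 0.1883]
orientation: [0.125, 0.992, -0.0, -0.0]
wrist_force: [0.4, 0.2, -0.8]
width: 0.0128
grip_force: 58.7
```

```bash
python3 -m handwheel '[[1,0,0,-1,0,0,0],[1,0,0,0,0,0,0],[1,0,0,0,0,0,0]]';python3 -m handwheel '[[1,0,0,-1,0,0,0],[1,0,0,0,0,0,0],[1,0,0,0,0,0,0]]';python3 -m handwheel '[[1,0,0,-0.7,0,0,0],[1,0,0,0,0,0,0],[1,0,0,0,0,0,0]]'
```

```text
clock: 10.25
position: [0.5617, 0.0373, 0.1875]
orientation: [0.125, 0.992, -0.0, 0.0]
wrist_force: [0.2, -0.2, 0.3]
width: 0.0123
grip_force: 58.9
clock: 10.5
position: [0.5619, 0.0373, 0.1872]
orientation: [0.125, 0.992, -0.0, 0.0]
wrist_force: [-1.7, -0.2, 5.8]
width: 0.0126
grip_force: 59.7
clock: 10.75
position: [0.5619, 0.0373, 0.1872]
orientation: [0.125, 0.992, -0.0, 0.001]
wrist_force: [-3.1, 0.1, 8.1]
width: 0.0126
grip_force: 60.3
```

The cap dropped 5.3 mm after about 12° of overshoot, which matches the thread start. Now forward (clockwise), following it down.

```bash
python3 -m handwheel '[[1,-0.3,0,0.4,0,0,0],[1,0,0,-0.3,0,0,-0.08],[1,0,0,-0.33,0,0,-0.08],[1,0,0,-0.33,0,0,-0.08],[1,0,0,-0.33,0,0,-0.08],[1,0,0,0,0,0,0]]';python3 -m handwheel '[[1,0,0,-0.33,0,0,-0.08],[1,0,0,-0.33,0,0,-0.08],[1,0,0,-0.33,0,0,-0.08],[1,0,0,-0.33,0,0,-0.08],[1,0,0,0,0,0,0]]'; python3 -c "from station import *;print(sense()['ft_torque'])"
```

```text
clock: 11.25
position: [0.5623, 0.0372, 0.186]
orientation: [0.284, 0.959, 0.0, 0.001]
wrist_force: [0.6, -0.2, 5.9]
width: 0.0129
grip_force: 59.6
clock: 11.67
position: [0.5621, 0.0371, 0.1846]
orientation: [0.433, 0.901, 0.0, 0.001]
wrist_force: [-0.7, -0.8, 6.4]
width: 0.0125
grip_force: 59.7
[-0.07146041  0.26155762 -0.05525026]
```

```bash
python3 -m handwheel '[[1,0,0,-0.3,0,0,-0.08],[1,0,0,-0.3,0,0,-0.08],[1,0,0,-0.33,0,0,-0.08],[1,0,0,-0.33,0,0,-0.08],[1,0,0,0,0,0,0]]';python3 -m handwheel '[[1,0,0,-0.33,0,0,-0.08],[1,0,0,-0.33,0,0,-0.08],[1,0,0,-0.33,0,0,-0.08],[1,0,0,-0.33,0,0,-0.08],[1,0,0,0,0,0,0]]'; python3 -c "from station import *;s=sense();print(s['ft_torque'],s['joints'][6])"
```

```text
clock: 12.08
position: [0.5618, 0.0373, 0.1833]
orientation: [0.571, 0.821, 0.0, 0.001]
wrist_force: [-1.1, 0.2, 6.8]
width: 0.0129
grip_force: 59.8
clock: 12.5
position: [0.5617, 0.0376, 0.1819]
orientation: [0.694, 0.72, 0.001, 0.0]
wrist_force: [-1.6, 0.4, 7.3]
width: 0.0128
grip_force: 59.8
[ 0.06781831  0.45954164 -0.04789247] -0.04966386574263358
```

```bash
python3 -m handwheel '[[1,0,0,-0.25,0,0,-0.08],[1,0,0,-0.25,0,0,-0.08],[1,0,0,0,0,0,0]]'; python3 -c "from station import *;s=sense();print(s['ft_torque'])";python3 -m handwheel '[[1,0,0,-0.25,0,0,-0.08],[1,0,0,-0.2,0,0,-0.08],[1,0,0,0,0,0,0]]'; python3 -c "from station import *;s=sense();print(s['ft_torque'])"
```

```text
clock: 12.75
position: [0.5617, 0.0378, 0.1813]
orientation: [0.75, 0.662, 0.001, 0.0]
wrist_force: [-1.6, -0.5, 4.6]
width: 0.0128
grip_force: 59.6
[ 0.19628067  0.28074791 -0.06913178]
clock: 13.0
position: [0.562, 0.0379, 0.1809]
orientation: [0.8, 0.6, 0.001, 0.0]
wrist_force: [-0.7, -0.5, 5.4]
width: 0.0123
grip_force: 59.5
[ 0.11261492  0.17486158 -0.04977595]
```

```bash
q(){ python3 -c "from station import *;s=sense();print(s['ft_torque'])"; }; python3 -m handwheel '[[1,0,0,-0.15,0,0,-0.08],[1,0,0,0,0,0,0]]';q;python3 -m handwheel '[[1,0,0,-0.1,0,0,-0.08],[1,0,0,0,0,0,0]]';q;python3 -m handwheel '[[1,0,0,0,0,0,-0.08],[1,0,0,0,0,0,0]]';q
```

```text
clock: 13.17
position: [0.5623, 0.0378, 0.1809]
orientation: [0.823, 0.568, 0.001, 0.0]
wrist_force: [-0.5, -0.2, 5.0]
width: 0.0128
grip_force: 59.6
[ 0.10915524  0.07284626 -0.02248501]
clock: 13.33
position: [0.5625, 0.0377, 0.1809]
orientation: [0.845, 0.534, 0.001, 0.001]
wrist_force: [0.1, 0.8, 5.4]
width: 0.0131
grip_force: 59.6
[ 0.0657747  -0.02793995  0.00326843]
clock: 13.5
position: [0.5626, 0.0376, 0.1809]
orientation: [0.866, 0.5, 0.001, 0.001]
wrist_force: [0.0, -0.1, 4.5]
width: 0.0127
grip_force: 59.6
[-0.02341623 -0.03255587 -0.05009479]
```

The height has stopped at 0.1809, exactly where seated was expected. I turn a little further to snug it up, watching torque.

```bash
q(){ python3 -c "from station import *;s=sense();print(s['ft_torque'])"; }; python3 -m handwheel '[[1,0,0,0,0,0,-0.08],[1,0,0,0,0,0,0]]';q;python3 -m handwheel '[[1,0,0,0,0,0,-0.06],[1,0,0,0,0,0,0]]';q;python3 -m handwheel '[[1,0,0,0,0,0,-0.06],[1,0,0,0,0,0,0]]';q
```

```text
clock: 13.67
position: [0.5626, 0.0375, 0.1809]
orientation: [0.885, 0.465, 0.001, 0.001]
wrist_force: [0.3, -0.6, 6.1]
width: 0.0128
grip_force: 59.7
[ 0.00244543 -0.03756703 -0.05931381]
clock: 13.83
position: [0.5626, 0.0379, 0.1809]
orientation: [0.898, 0.439, 0.001, 0.0]
wrist_force: [1.0, 0.4, 5.4]
width: 0.0126
grip_force: 59.7
[ 0.03864393 -0.06471041  0.08361759]
clock: 14.0
position: [0.5626, 0.0382, 0.1809]
orientation: [0.911, 0.413, 0.001, 0.0]
wrist_force: [1.2, 1.2, 5.9]
width: 0.0127
grip_force: 59.7
[0.14406042 0.00671821 0.40002959]
```

Torque rose to 0.4 N m, so the cap is tight. I release and retreat.

```bash
python3 -m handwheel '[[1,0,0,0.8,0,0,0.02],[0.4,0,0,0,0,0,0],[0.4,0,0,0,0,0,0],[0.4,0,0,0,0,0,0],[0.4,0,0,0,0,0,0],[0.4,0,0,0,0,0,0],[0.4,0,0,10,0,0,0],[0.4,0,0,20,0,0,0],[0.4,0,0,30,0,0,0],[0.4,0,0,35,0,0,0],[0.4,0,0,35,0,0,0],[0.4,-25,0,0,0,0,0],[0.4,-25,0,0,0,0,0],[0.4,-25,0,0,0,0,0],[0.4,-25,0,0,0,0,0],[0.4,0,0,0,0,0,0],[0.4,0,0,0,0,0,0]]'; python3 - <<'E'
from h import *
i=snapshot('scene')[:,:,::-1];j=snapshot('top')[:,:,::-1]
a=cv2.resize(i[200:350,220:420],(800,600))
cv2.imwrite('pics/s3.png',np.hstack([cv2.resize(i[170:370,210:410],(400,400)),cv2.resize(j[130:330,210:410],(400,400))]))
E
```

```text
clock: 15.42
position: [0.4607, 0.0374, 0.3116]
orientation: [0.907, 0.422, 0.001, -0.0]
wrist_force: [0.1, -0.1, 0.3]
width: 0.0515
grip_force: 0.0
```

View pics/s3.png

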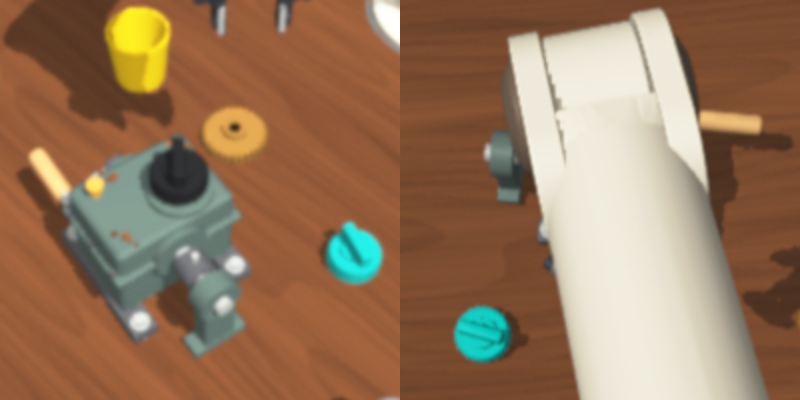

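The cap sits level, right down on the neck with no white showing. The crank, gear and cup have not moved, and the gripper is clear.

```bash
python3 -c "from station import *;print(close_job())"
```

```text
the job is handed in; nothing more can be done
None
```

The filler cap was turned back until it dropped into the thread start, then screwed forward until fully down and tight, and released; the job was handed in at about 15.5 s of the 64 s allowed, with nothing else seen to have moved.

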